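# Latch the tool case on the machine-shop bench

### The job

Fasten the dark tool case with its front draw latch: hook the claw's cross bar over the upturned lip of the steel keeper on the lid so that it drops in behind the lip, then swing the yellow lever down over centre until it lies flat on the front of the case and the lid is drawn down. Let go, and leave the bench's other things where they are.

Things in the scene. Friction and masses are not known exactly. Their poses are not given: they have to be found in the camera images.
- case: dark grey tool case, 300 mm wide, 150 deep, fixed. Origin on the bench under the middle of its upright front wall; x into the case, y along the front, z up. Two ribs 8 mm proud at y = +-110. Orange gasket seam 160 mm up, lid top 223, yellow carrying handle on the lid up to 255. Draw latch in the middle of the front (y = 0). An upright tool cannot press the lever home: lean it back about 40 degrees
- lid (a joint): lid, hinged along the rear seam, rad: rests on the springy gasket at about 0.055 (front edge 8 to 9 mm up); 0 = shut. Shutting it takes about 70 N at the front edge, so only the latch can; it springs back if not latched
- keeper (a point): steel keeper on the lid's front; the point is mid-slot on top of its ledge, 7.5 mm in front of the lid, axes as the lid's (x into the case, z up). Ledge 24 mm wide (y); at its outer end a 3 mm lip stands 5 mm above it, inner face 5.5 mm in front of the point; rear plate 5.5 mm behind the point. The bar must come in above the lip and rest on the ledge, its centre 2.5 mm above the point
- claw_bar (a point): middle of the claw's steel cross bar, 5 mm thick, 34 mm long (y), at the end of a wire loop (two 4 mm wires at y = +-17, either side of lever and keeper). The loop's pivot is on the lever, 66.8 mm from the bar. Axes are the claw's own: z from its pivot to the bar, x towards the case when hooked
- claw_grip (a point): centre of the claw's yellow rolled finger grip: cylinder 9 mm thick, 24 mm long (y), on a 14 mm wide tab; in the claw's axes 20 mm in front of the bar (-x) and 14 mm beyond it (+z). Pinch it across its ends (along y), tool leaning back, with the very fingertips: under 10 mm past its centre, to clear the lid. It may turn between the fingers
- claw (a joint): claw's hinge on the lever (along y), rad, 0 when latched. The claw's lean away from the case, from straight up, is this value minus joint lever. Stiff: stays where it is left
- lever (a joint): yellow lever, rad: 0 = down flat on the wall (latched, a stop), 1.57 = straight out, limit 2.9 = nearly straight up. Stiff: stays where left. At angle a the claw's pivot lies 12 mm*sin(a-0.26) outwards and 12 mm*cos(a-0.26) below the lever's pivot, so lifting the claw lifts the lever. Bar seated: lever 1.5 to 1.9. Pushing down then needs up to about 10 N at the pad; over centre in the last 0.4 rad
- lever_pivot (a point): axis of the lever (along y), between two steel ears, 14 mm in front of the wall and 125 mm above the bench
- lever_pad (a point): middle of the outer face of the lever's yellow handle, where to push, 44 mm from the pivot. Handle 30 mm wide (y), about 4 mm thick, its outer face 3 mm off the line through the pivot, ending in a roll 64 mm from the pivot
- oil_bottle: bystander: white bottle, 52 mm wide, 150 tall, left of the case; origin at its foot
- block: bystander: steel block 50 x 76 x 25 mm, in front and right of the case; origin under its middle
- chuck_key: bystander: T-shaped chuck key 90 mm, lying in front and left of the case
- insert_box: bystander: flat red box 50 x 85 x 28 mm, right of the case
- collet: bystander: steel collet, 32 mm wide, 40 tall, right of the case
- micrometer: bystander: green micrometer, about 70 mm, lying near the robot's left
- tray: bystander: blue open tray 110 x 160 x 45 mm, near the robot's right

How it is judged:
By the outcome, as a careful person would: the job done as asked, in the order asked, and still so for the second after the job is handed in, with the robot touching nothing.
It also fails if it takes over 45 s, if anything falls off the work surface, if the arm or the gripper's body presses on something with over 40 N, if the wrist force passes 120 N, or if a joint passes its speed limit or range.

### The arm

A 7-joint arm with a two-finger parallel gripper is mounted at the origin on the work surface. World frame = base frame: x ahead of the robot, y to its left, z up, the work surface at z = 0. Lengths are in m, angles in degrees, forces in N, time in s.
With the tool pointing down it reaches from about 0.425 to 0.875 m from the base axis. Payload 4.7 kg.
Tool frame: the origin (TCP) lies at the very end of the fingers, on their centre line; the grasp point (between the pads) lies 19 mm behind it; z points along the fingers, y is the line along which they close (so a half turn about z gives the same grasp; the last joint's range is limited). The gripper opens to 87 mm and grips with 3 to 60 N. Pads are 19 mm wide; open, the fingers measure 117 mm over their backs; the gripper's body (75 mm by 190 mm) begins 51 mm behind the grasp point.
Start: joints at [-68.635, 18.392, -4.016, 83.108, 1.295, 78.541, -3.26], TCP at [0.228, 0.609, 0.223] pointing down, gripper open.
Joint ranges: [-163.93, 163.93], [-17.29, 119.83], [-79.2, 71.16], [3.27, 140.29], [-89.18, 269.18], [5.43, 117.66], [-154.24, 154.24]. Speed limits (degrees/s): [147.25, 147.25, 180, 180, 180, 180, 180].

### API

Orientations are given as [roll, pitch, yaw] about the fixed x, y, z axes, in that order (R = Rz(yaw) Ry(pitch) Rx(roll)).
In Python, from cell import telemetry, cams, env gives the robot as it stands.
- The arm moves only by the tool arm_command, never from a script. Its argument "series" is text: rows parted by semicolons, each of 5 numbers parted by spaces: the shift along the tool's x, y, z in mm, then the turn about the tool's z in rad, then the closure in counts, from 0 (fully open) to 255 (shut). A call has 1 to 20 rows; each row shifts and turns the commanded pose from where the row before left it, along the tool's axes as they then stand; what a row does not reach is not made up. A row lasts 1/12 s, in which the tool goes at most 41.7 mm and 7.16 degrees, less where a joint would pass 70% of its speed; a pose out of reach is approached as far as the arm can. A call is refused whole if a number of a shift passes 41.7 or a number of a turn 0.125, either way. A call with a gripper value outside its range is refused whole. The fingers move at their own pace and stop on an object; "squeeze" is the grip in N (left out, the last holds). Time passes only in rows, so rows that do not move let the fingers close. It gives the time, the measured TCP pose, the force, the opening and the grip force at its end, in the units of the state.
- telemetry.get_obs(): the state, without advancing time (a new reading comes with each control period).
- cams.read_camera(name): name is "scene" or "top"; returns the picture (480x640x3 uint8, blue, green, red); there is no depth.
- cams.calibration(name): a dict with "K" (3x3 intrinsics, pixels), "dist" ([k1, k2, p1, p2, k3] as OpenCV has them; the pictures are not rectified), "origin" and "rotation" of the camera in the world. Camera axes: x right, y down, z forward; pixel columns grow to the right and rows downward; lengths in m; the calibration is good to about 2 mm. A picture is of the moment at which its call begins. calibration takes no time and is no camera call.
- env.sign_off(): hands the job in; it is judged then, once.
The state is a dict: "time_s": time; "qpos": joint angles; "joint_velocities": joint speeds; "effort": joint torques, N m; "tool_pos": TCP position; "tool_rot": TCP orientation; "force": force on the tool from outside, world axes, zero at the start; "wrist_torque": the same for the moment, N m; "grip_width": finger opening in m; "grasp_force": force on a finger pad.
Only numpy, scipy, OpenCV 4.12 (cv2) and the standard library are available. Lean on these libraries where they do the work, as an engineer would, in place of code of your own. Each camera call takes 0.05 s, during which the arm holds its last target. There are 200 camera calls.

## Working session

There is one attempt and no reset: what is moved stays moved. The work goes in short steps, Python scripts to look and compute and a tool call to move; the robot and the scene stay as the last step left them, time stands still between calls to the robot, and variables do not carry over. Pictures are saved under pics/ and viewed, at most 10 in all, crops included, and the job is handed in when it is done.

Besides the shell and the picture viewer there is one more tool, called after "Request:" as name(argument=value, ...) on one line, values as JSON. arm_command: Moves the arm, as the interface text tells. Its arguments: {"type":"object","properties":{"series":{"type":"string"},"squeeze":{"type":"number"}},"required":["series"]}

```bash
ls; mkdir -p pics; python3 - <<'E'
from cell import telemetry,cams,env
import cv2
o=telemetry.get_obs(); print(o)
for n in("scene","top"):
    c=cams.calibration(n); print(n,c)
    cv2.imwrite(f"pics/{n}0.png",cams.read_camera(n))
E
```

```text
pics
{'time_s': 0.0, 'qpos': array([-68.63363805,  18.4394874 ,  -4.01702583,  83.17675623,
         1.29466472,  78.54170802,  -3.25934639]), 'joint_velocities': array([ 0.03485619,  0.03685553, -0.03543014,  0.00786401,  0.06892281,
        0.08653621,  0.09193745]), 'effort': array([-1.72096229e-04, -4.91294003e+01, -4.03813524e-01, -3.12519228e+01,
       -6.37795287e-02,  4.39798983e-02,  1.59478177e-04]), 'tool_pos': array([0.22808516, 0.60805268, 0.22144064]), 'tool_rot': array([-1.79887284e+02,  5.10479857e-03,  1.59445439e+02]), 'force': array([ 1.37134091,  0.04152665, -0.22421961]), 'wrist_torque': array([-0.01204363, -0.0726802 , -0.00551317]), 'grasp_force': 0.0, 'grip_width': 0.08735855615636962}
scene {'K': array([[608.20292466,   0.        , 319.6231588 ],
       [  0.        , 608.20292466, 234.80914824],
       [  0.        ,   0.        ,   1.        ]]), 'dist': array([-0.09992446,  0.        ,  0.        ,  0.        ,  0.        ]), 'origin': array([ 0.82123604, -0.76139992,  1.53397887]), 'rotation': array([-150.31153696,    0.86579105,   16.59739723])}
top {'K': array([[596.77054186,   0.        , 316.42692633],
       [  0.        , 596.77054186, 245.51449011],
       [  0.        ,   0.        ,   1.        ]]), 'dist': array([-0.16005872,  0.        ,  0.        ,  0.        ,  0.        ]), 'origin': array([ 0.43958927, -0.0293389 ,  1.35521507]), 'rotation': array([-174.91060619,   -0.41749129,  -89.65350231])}
```

View pics/scene0.png

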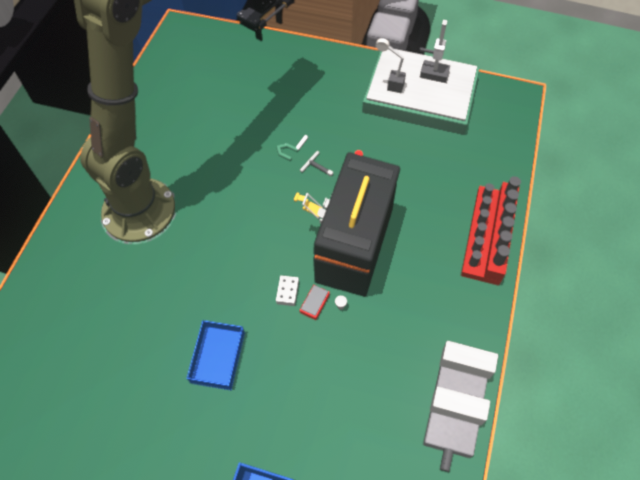

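View pics/top0.png

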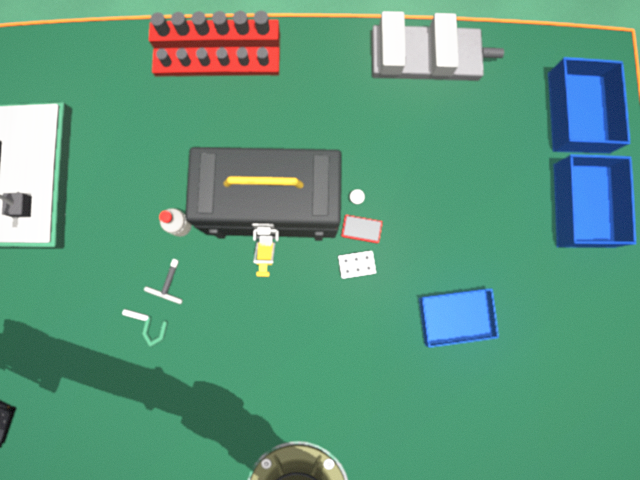

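The top view shows the case front at about row 232, with the latch at about (264,250). The scene view shows the latch at about (315,207). Next I'll crop both views closely and triangulate the handle.

```bash
cat > h.py <<'E'
import numpy as np,cv2
from cell import telemetry,cams,env
from scipy.spatial.transform import Rotation as Ro
C={n:cams.calibration(n) for n in("scene","top")}
RM=lambda e:Ro.from_euler('xyz',e,degrees=True).as_matrix()
def ray(n,p):
    c=C[n];u=cv2.undistortPoints(np.array([[p]],float),c["K"],c["dist"])[0,0]
    d=RM(c["rotation"])@[u[0],u[1],1];return np.array(c["origin"]),d/np.linalg.norm(d)
def tri(ps,pt):
    A=np.zeros((3,3));b=np.zeros(3);L=[ray("scene",ps),ray("top",pt)]
    for o,d in L:
        P=np.eye(3)-np.outer(d,d);A+=P;b+=P@o
    x=np.linalg.solve(A,b);return x,[1e3*np.linalg.norm((np.eye(3)-np.outer(d,d))@(x-o)) for o,d in L]
def onz(n,p,z):
    o,d=ray(n,p);return o+d*(z-o[2])/d[2]
def onpl(n,p,q,nn):
    o,d=ray(n,p);return o+d*(np.dot(np.subtract(q,o),nn)/np.dot(d,nn))
def proj(n,X):
    c=C[n];R=RM(c["rotation"]);X=np.atleast_2d(X)
    return cv2.projectPoints((X-c["origin"])@R,np.zeros(3),np.zeros(3),c["K"],c["dist"])[0][:,0]
def yellow(im):
    h=cv2.cvtColor(im,cv2.COLOR_BGR2HSV);return cv2.inRange(h,(18,120,100),(34,255,255))
E
python3 - <<'E'
from h import *
ims={n:cv2.imread(f"pics/{n}0.png") for n in C}
for n in C:
    k,l,s,c=cv2.connectedComponentsWithStats(yellow(ims[n]))
    for i in range(1,k):
        if s[i,4]>8:
            pts=np.argwhere(l==i)[:,::-1]; r=cv2.minAreaRect(pts.astype(np.float32)); print(n,s[i],c[i].round(1),cv2.boxPoints(r).round(1).tolist())
a=cv2.resize(ims["scene"][180:240,285:345],(390,390),interpolation=cv2.INTER_CUBIC)
b=cv2.resize(ims["top"][215:285,229:299],(400,390),interpolation=cv2.INTER_CUBIC)
cv2.imwrite("pics/crop1.png",np.hstack([a,b]))
E
```

```text
scene [349 176  20  52 338] [358.4 201.1] [[346.5, 225.8000030517578], [364.0, 174.60000610351562], [370.1000061035156, 176.6999969482422], [352.70001220703125, 227.89999389648438]]
scene [294 193  10   8  58] [298.2 197. ] [[294.0, 193.0], [303.0, 193.0], [303.0, 200.0], [294.0, 200.0]]
scene [306 200  13  14  91] [312.3 206.3] [[304.5, 202.5], [309.5, 197.5], [320.5, 208.5], [315.5, 213.5]]
scene [303 207   5   4  10] [304.7 208.5] [[302.5, 207.5], [303.5, 206.5], [307.0, 210.0], [306.0, 211.0]]
scene [485 398  15  82 112] [491.8 439.8] [[484.29998779296875, 478.8999938964844], [498.20001220703125, 397.8999938964844], [499.6000061035156, 398.1000061035156], [485.70001220703125, 479.1000061035156]]
top [269  13 111   4 219] [323.4  14.6] [[269.0, 15.0], [269.0, 12.800000190734863], [379.0, 13.899999618530273], [379.0, 16.100000381469727]]
top [164  15   7   2  12] [167.   15.4] [[164.0, 15.0], [170.0, 15.0], [170.0, 16.0], [164.0, 16.0]]
top [185  14   6   3  11] [187.6  15.3] [[185.0, 15.0], [189.6999969482422, 13.800000190734863], [190.1999969482422, 15.699999809265137], [185.5, 1
[... 1497 characters left out ...]
706055], [635.4000244140625, 43.900001525878906], [637.9000244140625, 56.599998474121094], [636.0, 57.0]]
top [637  64   3  26  36] [638.4  74.9] [[636.5, 64.0], [638.5, 63.900001525878906], [641.0, 88.80000305175781], [639.0, 89.0]]
top [224 176  79  12 643] [262.9 180.7] [[223.89999389648438, 186.0], [224.10000610351562, 175.60000610351562], [302.1000061035156, 176.6999969482422], [302.0, 187.10000610351562]]
top [257 245  15  15 185] [263.9 252.7] [[256.6000061035156, 258.8999938964844], [257.79998779296875, 244.89999389648438], [271.29998779296875, 246.0], [270.20001220703125, 260.0]]
top [256 264  16  13  98] [262.8 271.6] [[256.0, 264.0], [271.0, 264.0], [271.0, 276.0], [256.0, 276.0]]
```

View pics/crop1.png

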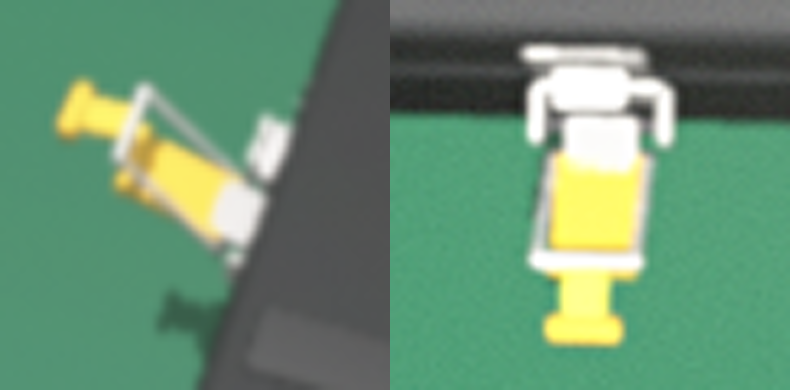

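The crop shows the claw lying outward with its bar at scene (305.2,198.9) / top (263.3,261.5) and its grip at scene (296.5,197.2) / top (263,274.2). The base of the front wall in the top view runs from (231,234.4) to (297,236.9).

```bash
python3 - <<'E'
from h import *
np.set_printoptions(precision=4,suppress=True)
print("bar",tri((305.2,198.9),(263.3,261.5)))
print("barL",tri((307.3,193.5),(253.5,261.2)),"barR",tri((303.2,204.3),(273.1,262)))
print("grip",tri((296.5,197.2),(263,274.2)))
print("handle",tri((358.4,201.1),(262.9,180.7)))
a=onz("top",(225,180.5),.25);b=onz("top",(301,181.7),.25);print("handle",a,b,"yaw",np.degrees(np.arctan2(-(a-b)[0],(a-b)[1])))
im=cv2.imread("pics/top0.png").astype(int)
L=[]
for u in list(range(200,250,5))+list(range(285,335,5)):
    col=im[222:250,u]; g=col[:,1]-col[:,2]; v=222+np.argmax(g>40); L.append((u,v))
P=np.array([onz("top",(u,v-.5),0)[:2] for u,v in L]);print(np.array(L).T)
f=np.polyfit(P[:,1],P[:,0],1);r=P[:,0]-np.polyval(f,P[:,1]);k=abs(r)<.003;f=np.polyfit(P[k,1],P[k,0],1);print("wall x=f(y)",f,np.degrees(np.arctan(-f[0])),r)
E
```

```text
bar (array([0.5124, 0.0677, 0.1787]), [np.float64(0.39355919849235504), np.float64(0.39355919849222704)])
barL (array([0.5126, 0.0871, 0.1768]), [np.float64(0.027469240569215563), np.float64(0.027469240569255923)]) barR (array([0.5121, 0.0485, 0.1805]), [np.float64(1.1556953258807607), np.float64(1.1556953258807967)])
grip (array([0.4875, 0.0683, 0.1756]), [np.float64(0.5719531650845326), np.float64(0.5719531650846094)])
handle (array([0.6599, 0.0643, 0.2379]), [np.float64(2.7205906127483654), np.float64(2.7205906127485497)])
handle [0.66   0.1364 0.25  ] [ 0.6584 -0.0071  0.25  ] yaw -0.6715267750811067
[[200 205 210 215 220 225 230 235 240 245 285 290 295 300 305 310 315 320
  325 330]
 [231 234 235 236 238 237 235 236 236 236 237 237 237 237 237 238 240 241
  238 238]]
wall x=f(y) [0.0191 0.5801] -1.0951190368878385 [ 0.0081  0.0015 -0.0004 -0.0023 -0.0065 -0.0038  0.0012 -0.0008 -0.0004
  0.      0.0009  0.0013  0.0016  0.002   0.0024  0.0005 -0.0037 -0.0056
  0.0017  0.0021]
```

Request:
arm_command(series="0 0 -40 -0.115 0;0 0 -40 -0.115 0;0 0 -40 -0.115 0;0 0 -40 0 0;-21 -35 -5 0 0;-21 -35 -5 0 0;-21 -35 -5 0 0;-21 -35 -5 0 0;-21 -35 -5 0 0;-21 -35 -5 0 0;-21 -35 -5 0 0;-21 -35 -5 0 0;-21 -35 -5 0 0;-21 -35 -5 0 0;-21 -35 -5 0 0;-21 -35 -5 0 0;-21 -35 -5 0 0;-21 -35 -5 0 0;-21 -35 -5 0 0;-21 -35 -5 0 0")

```text
time_s: 1.77
tool_pos: [0.5569, 0.0422, 0.4627]
tool_rot: [180.0, -0.0, 179.2]
force: [1.2, 0.2, 0.6]
grip_width: 0.0865
grasp_force: 0.0
```

Request:
arm_command(series="-40 -8 0 0 0;-40 -8 0 0 0;-40 -8 0 0 0;-40 -8 0 0 0;-40 -8 0 0 0;-40 -8 0 0 0;-40 -4 0 0 0;-40 0 0 0 0;-40 0 0 0 0;-40 0 0 0 0")

```text
time_s: 2.6
tool_pos: [0.8502, -0.0111, 0.4163]
tool_rot: [179.5, 4.3, 178.6]
force: [-0.1, 0.4, 1.3]
grip_width: 0.0873
grasp_force: 0.0
```

```bash
python3 -c "
from h import *
o=telemetry.get_obs();print(o['qpos'].round(1),o['tool_pos'],o['tool_rot'])"
```

```text
[ -2.3  56.1  45.8   3.6 -44.7 117.1  89.1] [ 0.85015671 -0.01112496  0.41628404] [179.54835066   4.27509077 178.64482565]
```

The tool tilts at the reach limit and keeps the tilt, in the direction I need. I'll push further up and out.

Request:
arm_command(series="-20 0 -35 0 0;-20 0 -35 0 0;-20 0 -35 0 0;-20 0 -35 0 0;-20 0 -35 0 0;-20 0 -35 0 0")

```text
time_s: 3.1
tool_pos: [0.8115, -0.0112, 0.5478]
tool_rot: [179.8, 13.1, 178.7]
force: [0.7, 0.2, -0.6]
grip_width: 0.087
grasp_force: 0.0
```

```bash
python3 -c "
from h import *
o=telemetry.get_obs();print(o['qpos'].round(1),o['tool_pos'],o['tool_rot'])"
```

```text
[ -2.9  47.4  55.4   3.3 -53.1 117.6  89.5] [ 0.8114533  -0.01119467  0.54781558] [179.84881065  13.05445709 178.71323072]
```

Request:
arm_command(series="-25 0 -32 0 0;-25 0 -32 0 0;-25 0 -32 0 0;-25 0 -32 0 0;-25 0 -32 0 0;-25 0 -32 0 0;-25 0 -32 0 0;-25 0 -32 0 0;-25 0 -32 0 0;-25 0 -32 0 0;-25 0 -32 0 0;-25 0 -32 0 0")

```text
time_s: 4.1
tool_pos: [0.713, -0.0121, 0.7416]
tool_rot: [179.6, 27.8, 178.7]
force: [0.1, -0.4, -0.1]
grip_width: 0.0871
grasp_force: 0.0
```

```bash
python3 -c "
from h import *
o=telemetry.get_obs();print(o['qpos'].round(1),o['tool_pos'],o['tool_rot'])"
```

```text
[ -3.9  33.4  71.1   3.3 -67.1 117.6  90. ] [ 0.71304436 -0.01213642  0.74164675] [179.58850346  27.78284694 178.66173539]
```

Request:
arm_command(series="-25 0 -32 0 0;-25 0 -32 0 0;-25 0 -32 0 0;-25 0 -32 0 0;-25 0 -32 0 0;-25 0 -32 0 0;-25 0 -32 0 0;-25 0 -32 0 0;-25 0 -32 0 0")

```text
time_s: 4.85
tool_pos: [0.6052, -0.0124, 0.8694]
tool_rot: [179.4, 38.8, 178.5]
force: [0.3, 0.1, 0.6]
grip_width: 0.0873
grasp_force: 0.0
```

```bash
python3 -c "
from h import *
o=telemetry.get_obs();print(o['qpos'].round(1),o['tool_pos'],o['tool_rot'])"
```

```text
[ -5.8  22.3  71.1   3.3 -64.9 117.6  90. ] [ 0.60520615 -0.01237758  0.86936003] [179.43729416  38.83960168 178.54411742]
```

Request:
arm_command(series="31 5 23 0 0;31 5 23 0 0;31 5 23 0 0;31 5 23 0 0;31 5 23 0 0;31 5 23 0 0;31 5 23 0 0;31 5 23 0 0")

```text
time_s: 5.52
tool_pos: [0.5415, -0.0044, 0.8601]
tool_rot: [168.3, 41.0, 165.6]
force: [0.2, -2.4, -0.5]
grip_width: 0.0869
grasp_force: 0.0
```

```bash
python3 -c "
from h import *
o=telemetry.get_obs();print(o['qpos'].round(1),o['tool_pos'],o['tool_rot'])
print('keeper',tri((326.2,202.8),(264,230.8)))
from scipy.optimize import fsolve
L=np.array([-14,125.])
def fk(a,t):
    P=L-12*np.array([np.sin(a-.26),np.cos(a-.26)]);z=np.array([-np.sin(t),np.cos(t)]);x=np.array([np.cos(t),np.sin(t)])
    b=P+66.8*z;return b,b-20*x+14*z
for w,g in(('now',(2.19,.735)),):print(w,fk(*g))
for tgt in((-69,178.7),(-40,193),(-25,197),(-15,198),(-6.5,198),(-6.5,193),(-6.5,188.5)):
    s=fsolve(lambda q:fk(*q)[0]-tgt,(2.2,.3));print(tgt,s,fk(*s)[1])
"
```

```text
[-68.1  -5.8  53.5  38.5  11.5 102.4  73.9] [ 0.54147404 -0.00435974  0.86006136] [168.31037868  40.99749926 165.57522731]
keeper (array([0.57172606, 0.06605848, 0.18791136]), [np.float64(0.31838240369678644), np.float64(0.3183824036968007)])
now (array([-70.02934662, 178.77264043]), array([-94.25418187, 175.74652787]))
(-69, 178.7) [2.07286021 0.70620348] [-93.30192132 176.37263661]
(-40, 193) [2.06227128 0.21604886] [-62.53625001 202.38708876]
(-25, 197) [2.27900823 0.00277424] [-45.03876233 210.94446141]
(-15, 198) [ 2.43268132 -0.13349854] [-32.95861288 214.53747935]
(-6.5, 198) [ 2.58399174 -0.24579202] [-22.49235364 216.44572105]
(-6.5, 193) [ 2.16295591 -0.28597925] [-21.73835844 212.0733435 ]
(-6.5, 188.5) [ 1.79808953 -0.29612921] [-21.54398325 207.72702702]
```

Request:
arm_command(series="0 0 0 0 0;0 0 0 0 0;0 0 0 0 0;0 0 0 0 0")

```text
time_s: 5.85
tool_pos: [0.5423, -0.0029, 0.8601]
tool_rot: [168.5, 41.0, 165.7]
force: [0.3, -0.6, 0.2]
grip_width: 0.0871
grasp_force: 0.0
```

```bash
python3 -c "
from h import *
o=telemetry.get_obs();print(o['qpos'].round(1),o['tool_pos'],o['tool_rot'])"
```

```text
[-67.5  -5.3  53.7  38.3  10.7 102.5  74.1] [ 0.54234708 -0.00290323  0.8601396 ] [168.48218517  40.95655319 165.66206385]
```

Request:
arm_command(series="0 0 0 -0.08 0;0 0 0 -0.075 0;20 2 16 0 0;20 2 16 0 0;20 2 16 0 0;20 2 16 0 0;20 2 16 0 0;20 2 16 0 0;20 2 16 0 0;20 2 16 0 0;20 2 16 0 0;20 2 16 0 0")

```text
time_s: 6.85
tool_pos: [0.5174, 0.0121, 0.7321]
tool_rot: [176.4, 41.8, 178.0]
force: [-0.3, -0.2, 0.3]
grip_width: 0.0869
grasp_force: 0.0
```

```bash
cat >> h.py <<'E'
def st():
    np.set_printoptions(precision=4,suppress=True)
    o=telemetry.get_obs();R=RM(o['tool_rot']);print(o['time_s'],'q',o['qpos'].round(1),'p',o['tool_pos'],'rot',o['tool_rot'],'\nR',R.tolist(),'F',o['force'],'w',o['grip_width'],o['grasp_force'])
    return np.array(o['tool_pos']),R
E
python3 -c "
from h import *
st()"
```

```text
6.85 q [  2.5 -17.1  -4.3  69.9  -2.1  85.1  86.7] p [0.5174 0.0121 0.7321] rot [176.4217  41.8274 178.0384] 
R [[-0.7447202734322839, -0.007435921521706527, 0.6673353140738675], [0.025505968589118657, 0.9988902641877365, 0.039594010623894074], [-0.6668891661327804, 0.046507495977284846, -0.7437041702939736]] F [-0.261  -0.1577  0.3207] w 0.08690094500312523 0.0
```

Request:
arm_command(series="28 2.3 24 0 0;28 2.3 24 0 0;28 2.3 24 0 0;28 2.3 24 0 0;28 2.3 24 0 0;28 2.3 24 0 0;28 2.3 24 0 0;28 2.3 24 0 0;28 2.3 24 0 0;28 2.3 24 0 0;28 2.3 24 0 0;28 2.3 24 0 0;28 2.3 24 0 0;28 2.3 24 0 0;0 0 0 0 0")

```text
time_s: 8.1
tool_pos: [0.5483, 0.0724, 0.2426]
tool_rot: [177.2, 32.3, 178.6]
force: [-1.6, -1.1, -1.9]
grip_width: 0.0869
grasp_force: 0.0
```

```bash
python3 -c "
from h import *
p,R=st()
G=np.array([.4875,.068,.1756])
print('to pre',1e3*R.T@(G-p))
a=cams.read_camera('scene');b=cams.read_camera('top');cv2.imwrite('pics/s1.png',a);cv2.imwrite('pics/t1.png',b)
print(proj('scene',[p,G]),proj('top',[p,G]))
a=cv2.resize(a[150:240,260:350],(400,400),interpolation=2);b=cv2.resize(b[205:305,213:313],(400,400),interpolation=2)
cv2.imwrite('pics/crop2.png',np.hstack([a,b]))"
```

```text
8.1 q [ -3.  -16.9  -8.9 123.    2.9  41.7  75.5] p [0.5483 0.0724 0.2426] rot [177.1865  32.2659 178.5928] 
R [[-0.8453249409723915, -0.0016680208834826543, 0.5342499058271837], [0.020765204563990614, 0.9991369110943171, 0.03597553569193484], [-0.5338488086054309, 0.041504826168029176, -0.844560713599279]] F [-1.6306 -1.0714 -1.8869] w 0.08692187036042082 0.0
to pre [87.0428 -7.0467 23.9571]
[[318.0938 187.0954]
 [296.2426 197.3317]] [[258.2079 240.0588]
 [263.0225 273.9612]]
```

View pics/crop2.png

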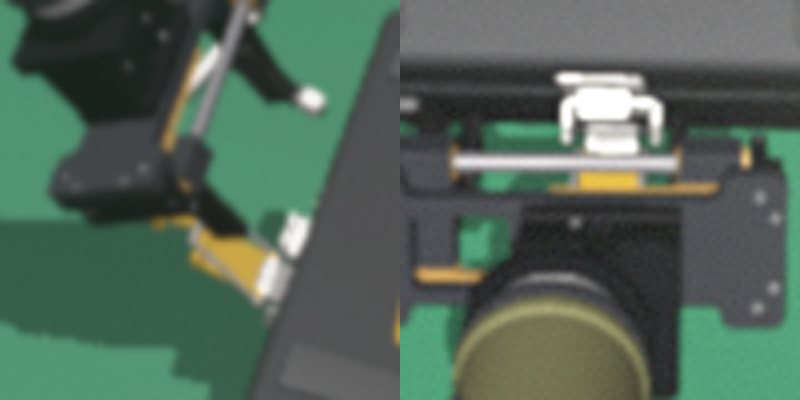

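The tool is clear of the latch, but joint 2 is at its limit and the tilt has relaxed to 32°. I'll fit the arm kinematics from the logged poses to find a feasible posture.

```bash
cat > kin.py <<'E'
import numpy as np
from scipy.spatial.transform import Rotation as Ro
from scipy.optimize import least_squares
D=[([-68.634,18.439,-4.017,83.177,1.295,78.542,-3.259],[.22809,.60805,.22144],[-179.887,.005,159.445]),
([-2.3,56.1,45.8,3.6,-44.7,117.1,89.1],[.85016,-.01112,.41628],[179.548,4.275,178.645]),
([-2.9,47.4,55.4,3.3,-53.1,117.6,89.5],[.81145,-.01119,.54782],[179.849,13.054,178.713]),
([-3.9,33.4,71.1,3.3,-67.1,117.6,90.],[.71304,-.01214,.74165],[179.589,27.783,178.662]),
([-5.8,22.3,71.1,3.3,-64.9,117.6,90.],[.60521,-.01238,.86936],[179.437,38.840,178.544]),
([-67.5,-5.3,53.7,38.3,10.7,102.5,74.1],[.54235,-.0029,.86014],[168.482,40.957,165.662]),
([2.5,-17.1,-4.3,69.9,-2.1,85.1,86.7],[.5174,.0121,.7321],[176.42,41.827,178.038]),
([-3.,-16.9,-8.9,123.,2.9,41.7,75.5],[.5483,.0724,.2426],[177.187,32.266,178.593])]
def fk(q,k,s=(-1,-1,-1,-1)):
    h,a1,L1,e1,e2,L2,w,L3,y0=k
    E=lambda ax,a:Ro.from_euler(ax,a,degrees=True)
    R=E('z',s[0]*q[0]);p=np.array([0,0,h])+R.apply([a1,0,0])
    R=R*E('y',q[1]);p=p+R.apply([0,0,L1]);R=R*E('z',s[1]*q[2]);p=p+R.apply([e1,0,0])
    R=R*E('y',q[3]);p=p+R.apply([e2,0,L2]);R=R*E('z',s[2]*q[4])
    R=R*E('y',q[5]);p=p+R.apply([w,0,0]);R=R*E('z',s[3]*q[6]+y0);p=p+R.apply([0,0,L3]);return p,R
def res(k,s):
    r=[]
    for q,p,o in D:
        P,R=fk(q,k,s);r+=list((P-p)*1e3)+list((R.inv()*Ro.from_euler('xyz',o,degrees=True)).as_rotvec()*200)
    return r
def fit():
    import itertools;best=None
    for s in itertools.product((1,-1),repeat=4):
      for y0 in(0,90,180,-90):
        f=least_squares(res,[.3,0,.4,0,0,.4,0,.25,y0],args=(s,),x_scale=[.1]*8+[10],max_nfev=30)
        if best is None or f.cost<best[0]:best=(f.cost,f.x,s)
    return best
lo=np.array([-163.9,-17.2,-79.1,3.4,-89,5.6,-154]);hi=np.array([163.9,119.8,71,140.2,269,117.5,154])
def ik(K,S,p,R,q0):
    f=least_squares(lambda q:np.r_[(fk(q,K,S)[0]-p)*1e3,(fk(q,K,S)[1].inv()*R).as_rotvec()*200,(q-q0)*.002],np.clip(q0,lo+.1,hi-.1),bounds=(lo,hi),x_scale=30.,max_nfev=60)
    return f.x,np.linalg.norm(f.fun[:3]),np.linalg.norm(f.fun[3:6])/200*57.3
E
python3 - <<'E'
from kin import *
b=fit();print(b)
c,K,S=b
np.save('K.npy',np.r_[K,S])
rng=np.random.default_rng(0)
for nm,p in(('grip',[.4925,.068,.170]),('hook',[.564,.067,.202]),('push',[.557,.067,.075])):
  for t in(10,20,30,40):
    R=Ro.from_euler('zyx',[179,t,180],degrees=True);out=[]
    for i in range(8):
        q0=D[7][0] if i==0 else rng.uniform(lo,hi)
        x,ep,eo=ik(K,S,np.array(p),R,np.array(q0,float));out.append((round(ep,1),round(eo,1),x.round(0).tolist()))
    print(nm,t,min(out))
E
```

```text
(np.float64(1294.6798587427588), array([ 2.60882991e-01, -7.21352741e-03,  4.82343674e-01,  1.98925899e-02,
        5.80493741e-03,  5.27303888e-01,  3.35742290e-02,  3.78299483e-01,
        9.00203404e+01]), (-1, -1, -1, -1))
grip 10 (np.float64(0.0), np.float64(0.0), [-74.0, -10.0, 58.0, 116.0, 13.0, 60.0, 70.0])
grip 20 (np.float64(0.0), np.float64(0.0), [-39.0, -13.0, 24.0, 124.0, 14.0, 50.0, 69.0])
grip 30 (np.float64(3.7), np.float64(1.4), [-14.0, -17.0, 0.0, 130.0, 11.0, 40.0, 70.0])
grip 40 (np.float64(18.7), np.float64(6.5), [-23.0, -17.0, 0.0, 135.0, 32.0, 35.0, 45.0])
hook 10 (np.float64(0.0), np.float64(0.0), [-76.0, 6.0, 71.0, 105.0, -5.0, 63.0, 87.0])
hook 20 (np.float64(0.0), np.float64(0.0), [-2.0, -5.0, -7.0, 113.0, 3.0, 52.0, 81.0])
hook 30 (np.float64(0.0), np.float64(0.0), [-27.0, -12.0, 14.0, 122.0, 14.0, 41.0, 70.0])
hook 40 (np.float64(0.0), np.float64(0.0), [-28.0, -17.0, 12.0, 131.0, 28.0, 30.0, 55.0])
push 10 (np.float64(0.0), np.float64(0.0), [-58.0, 13.0, 55.0, 114.0, -13.0, 49.0, 94.0])
push 20 (np.float64(0.0), np.float64(0.0), [-71.0, 4.0, 62.0, 122.0, -0.0, 36.0, 82.0])
push 30 (np.float64(0.0), np.float64(0.0), [-45.0, -4.0, 32.0, 131.0, 20.0, 24.0, 62.0])
push 40 (np.float64(0.0), np.float64(0.0), [-30.0, -6.0, 13.0, 140.0, 61.0, 14.0, 18.0])
```

Request:
arm_command(series="11 -1 2 0 0;11 -1 2 0 0;11 -1 2 0 0;11 -1 2 0 0;11 -1 2 0 0;11 -1 2 0 0")

```text
time_s: 8.7
tool_pos: [0.531, 0.076, 0.1994]
tool_rot: [177.4, 32.5, 178.9]
force: [0.2, 0.6, -0.1]
grip_width: 0.0869
grasp_force: 0.0
```

```bash
python3 -c "
from h import *
p,R=st()
G=np.array([.4875,.068,.1756])
print('G in tool',1e3*R.T@(G-p))"
```

```text
8.7 q [ -4.3 -17.3  -9.2 128.4   4.5  36.5  73. ] p [0.531  0.076  0.1994] rot [177.4011  32.5345 178.9448] 
R [[-0.8429250948178295, -0.0059856244244294535, 0.5379976364507588], [0.015525775378526048, 0.9992510944140596, 0.0354429204665703], [-0.5378068750260159, 0.03822855755261696, -0.8422008920454771]] F [ 0.2206  0.6026 -0.1444] w 0.08687839111704623 0.0
G in tool [49.3263 -8.6268 -3.6731]
```

Request:
arm_command(series="12 -2 0 0 0;12 -2 0 0 0;12 -2 0 0 0;12 -2 0 0 0;12 -2 0 0 0")

```text
time_s: 9.12
tool_pos: [0.5075, 0.0719, 0.154]
tool_rot: [177.7, 31.6, 179.0]
force: [0.2, -0.5, 0.1]
grip_width: 0.0868
grasp_force: 0.0
```

```bash
python3 -c "
from h import *
p,R=st()
G=np.array([.4875,.068,.1756])
print('G in tool',1e3*R.T@(G-p))"
```

```text
9.1167 q [ -4.5 -17.2  -9.6 133.6   5.5  32.4  71.3] p [0.5075 0.0719 0.154 ] rot [177.6967  31.5904 178.9876] 
R [[-0.8516817874520559, -0.0033941158537749323, 0.5240482925265971], [0.015051176314954649, 0.9994080991195136, 0.030934018585637275], [-0.5238431015237358, 0.034233483490459425, -0.8511265908160204]] F [ 0.1671 -0.5229  0.0571] w 0.08676522645010101 0.0
G in tool [  5.6547  -3.077  -28.9476]
```

Request:
arm_command(series="2 -1 -6 0 0;2 -1 -6 0 0;2 -1 -6 0 0;2 -1 -6 0 0")

```text
time_s: 9.45
tool_pos: [0.5093, 0.0713, 0.1624]
tool_rot: [177.9, 31.0, 179.0]
force: [-0.0, -0.4, 0.3]
grip_width: 0.087
grasp_force: 0.0
```

```bash
python3 -c "
from h import *
p,R=st()
G=np.array([.4875,.068,.1756])
print('G in tool',1e3*R.T@(G-p))"
```

```text
9.45 q [ -4.4 -17.2  -9.5 132.3   5.2  34.3  71.9] p [0.5093 0.0713 0.1624] rot [177.8757  31.0226 179.0042] 
R [[-0.8568348296623717, -0.001734016501884171, 0.5155880796374428], [0.014893093296924873, 0.9994938358131936, 0.02811170474158386], [-0.515375853576304, 0.03176578911659666, -0.8563753056880471]] F [-0.0133 -0.3622  0.2862] w 0.08697408569464458 0.0
G in tool [ 11.8287  -2.8874 -22.617 ]
```

Request:
arm_command(series="12 -1 -10 0 0;12 -1 -10 0 0;12 -1 -10 0 0;12 -1 -10 0 0;12 -1 -10 0 0;12 -1 -10 0 0")

```text
time_s: 9.95
tool_pos: [0.4853, 0.0802, 0.1407]
tool_rot: [178.8, 28.5, 179.1]
force: [0.3, 0.4, -0.6]
grip_width: 0.0873
grasp_force: 0.0
```

```bash
python3 -c "
from h import *
p,R=st()
G=np.array([.4875,.068,.1756])
print('G in tool',1e3*R.T@(G-p))"
```

```text
9.95 q [ -7.2 -17.2  -9.7 133.9   7.6  35.8  67.2] p [0.4853 0.0802 0.1407] rot [178.7841  28.4502 179.1158] 
R [[-0.8791271245321239, 0.0053206799080795664, 0.4765576452824936], [0.013568520489763659, 0.9998117728492728, 0.01386773679130265], [-0.4763941584062488, 0.018657685743675278, -0.8790338426926987]] F [ 0.3297  0.4452 -0.6277] w 0.08727838916355168 0.0
G in tool [-18.7294 -11.5243 -29.7619]
```

Request:
arm_command(series="-5 -3 -6 0 0;-5 -3 -6 0 0;-5 -3 -6 0 0;-4 -3 -6 0 0")

```text
time_s: 10.28
tool_pos: [0.5005, 0.0688, 0.1689]
tool_rot: [178.8, 28.3, 179.1]
force: [0.1, 0.6, -0.2]
grip_width: 0.0872
grasp_force: 0.0
```

```bash
python3 -c "
from h import *
p,R=st()
G=np.array([.4875,.068,.1756])
print('G in tool',1e3*R.T@(G-p))"
```

```text
10.2833 q [ -4.8 -17.2  -9.3 130.4   5.2  39.1  71.8] p [0.5005 0.0688 0.1689] rot [178.8329  28.3041 179.0733] 
R [[-0.8803278846632061, 0.006513905790134792, 0.4743209720387261], [0.014240034638720964, 0.9998179677953307, 0.012698530903334032], [-0.47415191331248757, 0.01793321792016566, -0.8802603948816139]] F [ 0.0637  0.5654 -0.2291] w 0.08720920779900353 0.0
G in tool [  8.275   -0.7601 -12.0422]
```

Request:
arm_command(series="8 0 -7 0 0;8 0 -7 0 0;8 0 -7 0 0")

```text
time_s: 10.53
tool_pos: [0.4919, 0.0743, 0.1634]
tool_rot: [179.2, 27.2, 179.1]
force: [-0.3, 0.7, -0.8]
grip_width: 0.0869
grasp_force: 0.0
```

```bash
python3 -c "
from h import *
p,R=st()
G=np.array([.4875,.068,.1756])
print('G in tool',1e3*R.T@(G-p))
a=cams.read_camera('scene');b=cams.read_camera('top');cv2.imwrite('pics/s2.png',a);cv2.imwrite('pics/t2.png',b)
print(proj('scene',[p,G]),proj('top',[p,G]))
a=cv2.resize(a[170:230,275:335],(400,400),interpolation=2);b=cv2.resize(b[225:305,223:303],(400,400),interpolation=2)
cv2.imwrite('pics/crop3.png',np.hstack([a,b]))"
```

```text
10.5333 q [ -6.1 -17.2  -9.4 130.7   6.1  40.1  69.8] p [0.4919 0.0743 0.1634] rot [179.1699  27.2368 179.0882] 
R [[-0.8890098834446238, 0.009281988914271733, 0.4577939185043549], [0.01414878262572676, 0.9998739548686899, 0.007203216327106108], [-0.4576693556356888, 0.0128809571476848, -0.8890291569206115]] F [-0.3113  0.6507 -0.8375] w 0.08691270501090292 0.0
G in tool [ -1.8105  -6.1355 -12.9323]
[[298.7154 198.3315]
 [296.2426 197.3317]] [[260.43   272.0059]
 [263.0225 273.9612]]
```

View pics/crop3.png

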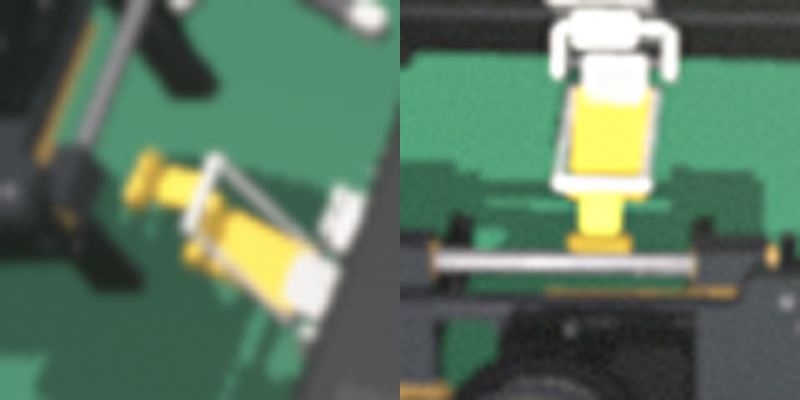

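The crop shows the fingers straddling the yellow grip: tips midpoint at scene (298.6,198.2), grip at (296.9,197.0). This agrees with the estimate, so I'll do a small correction and close.

Request:
arm_command(series="-1 -3 -4 0 0;-1 -3 -4 0 0")

```text
time_s: 10.8
tool_pos: [0.4947, 0.0693, 0.1693]
tool_rot: [179.2, 27.1, 179.2]
force: [0.9, 0.3, -0.1]
grip_width: 0.0868
grasp_force: 0.0
```

```bash
python3 -c "
from h import *
p,R=st()
G=np.array([.4875,.068,.1756])
print('G in tool',1e3*R.T@(G-p))"
```

```text
10.8 q [ -5.1 -17.2  -9.3 129.9   5.3  40.9  71.5] p [0.4947 0.0693 0.1693] rot [179.239   27.0621 179.1942] 
R [[-0.8904258355030553, 0.008020688990199644, 0.45505768866903923], [0.01252432619885079, 0.9998978782991047, 0.006882893738347259], [-0.454956011853839, 0.011827997339832742, -0.8904353574274656]] F [ 0.93    0.2641 -0.079 ] w 0.08683338060284905 0.0
G in tool [ 3.5367 -1.292  -8.9514]
```

Request:
arm_command(series="4 -1 -2 0 0;0 0 0 0 190;0 0 0 0 190;0 0 0 0 190;0 0 0 0 190;0 0 0 0 190;0 0 0 0 190;0 0 0 0 190;0 0 0 0 190", squeeze=20)

```text
time_s: 11.55
tool_pos: [0.4938, 0.069, 0.168]
tool_rot: [179.3, 27.0, 179.1]
force: [-0.3, -0.9, 0.4]
grip_width: 0.0417
grasp_force: 0.0
```

```bash
python3 -c "
from h import *
p,R=st()
G=np.array([.4875,.068,.1756])
print('G in tool',1e3*R.T@(G-p))"
```

```text
11.55 q [ -5.1 -17.2  -9.3 130.    5.4  40.8  71.4] p [0.4938 0.069  0.168 ] rot [179.2557  26.9842 179.1329] 
R [[-0.8910292958258729, 0.00923728808785992, 0.45385181115517353], [0.01348497957024514, 0.9998903220059258, 0.006123665967083296], [-0.4537454675322273, 0.01157654817586936, -0.8910561341611946]] F [-0.3367 -0.9333  0.431 ] w 0.041705915263076945 0.0
G in tool [ 2.1531 -0.9365 -9.6482]
```

Request:
arm_command(series="0 0 -3 0 230;0 0 0 0 230;0 0 0 0 230;0 0 0 0 230;0 0 0 0 230;0 0 0 0 230", squeeze=20)

```text
time_s: 12.05
tool_pos: [0.4939, 0.0683, 0.1696]
tool_rot: [179.3, 26.9, 179.1]
force: [-1.7, -5.5, 1.4]
grip_width: 0.0234
grasp_force: 20.0
```

Request:
arm_command(series="-5 -0.3 -1.5 0 230;-7 0 -2 0 230;-7 0 -2 0 230;-7 0 -2 0 230;-7 0 -2 0 230;-7 0 -1 0 230;0 0 0 0 230", squeeze=25)

```text
time_s: 12.63
tool_pos: [0.526, 0.0677, 0.1974]
tool_rot: [179.3, 26.9, 179.1]
force: [-0.1, -5.2, -1.6]
grip_width: 0.0235
grasp_force: 25.0
```

```bash
python3 -c "
from h import *
p,R=st()
print(p+R@[0,0,-.0079])"
```

```text
12.6333 q [ -4.9 -14.3  -8.3 124.4   5.4  43.6  72.8] p [0.526  0.0677 0.1974] rot [179.2976  26.8957 179.0851] 
R [[-0.8917177951002909, 0.010420925482678296, 0.45247185350423735], [0.014240006302736372, 0.9998859274947692, 0.005035297252732484], [-0.45236776644890775, 0.010933266209592311, -0.8917644686619987]] F [-0.1233 -5.2429 -1.6067] w 0.02352457726994144 24.9995756149292
[0.5224 0.0676 0.2044]
```

Request:
arm_command(series="-6 -0.3 0.4 0 230;-6 -0.3 0.4 0 230;-6.4 0 0.4 0 230;-6 0 0.9 0 230;-6.5 0 1 0 230;-5 0 1.5 0 230;-5 0 1.6 0 230;0 0 0 0 230")

```text
time_s: 13.3
tool_pos: [0.5652, 0.067, 0.2102]
tool_rot: [179.3, 26.9, 179.1]
force: [-1.0, -4.9, -3.2]
grip_width: 0.0232
grasp_force: 25.0
```

```bash
python3 -c "
from h import *
p,R=st()
a=cams.read_camera('scene');b=cams.read_camera('top');cv2.imwrite('pics/s3.png',a);cv2.imwrite('pics/t3.png',b)
a=cv2.resize(a[165:225,285:345],(400,400),interpolation=2);b=cv2.resize(b[205:265,233:293],(400,400),interpolation=2)
cv2.imwrite('pics/crop4.png',np.hstack([a,b]))"
```

```text
13.3 q [ -4.6  -9.7  -7.6 119.2   5.7  44.2  73.7] p [0.5652 0.067  0.2102] rot [179.2816  26.8944 179.1099] 
R [[-0.8917344831783789, 0.009862094166129248, 0.4524514897856432], [0.013853801575238446, 0.9998888509979733, 0.005509794176448267], [-0.4523468621450839, 0.011181446624265661, -0.8917719952761947]] F [-0.9681 -4.9012 -3.216 ] w 0.023186649616365653 24.999489784240723
```

View pics/crop4.png

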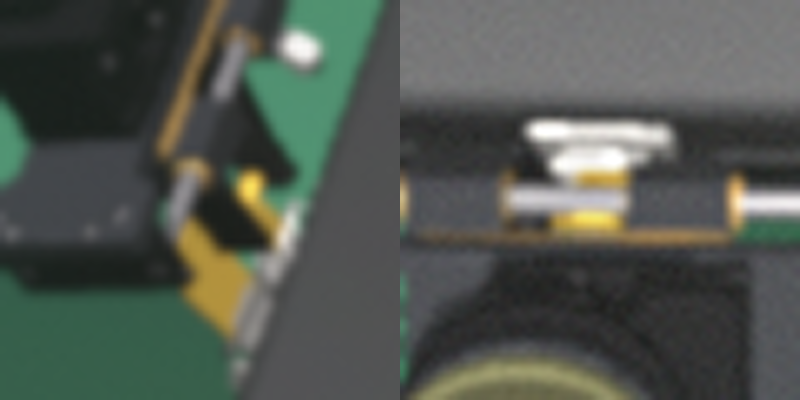

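The bar is at the keeper with the fingers clear of the lid. Now I'll lower it while watching the force.

Request:
arm_command(series="0.7 0 2.2 0 230;0.8 0 2.2 0 230;0 0 0 0 230")

```text
time_s: 13.65
tool_pos: [0.5678, 0.0672, 0.2094]
tool_rot: [179.2, 27.4, 179.1]
force: [-0.7, -6.5, 3.6]
grip_width: 0.0231
grasp_force: 25.0
```

Request:
arm_command(series="0.8 0 2 0 230;0.8 0 2 0 230;0 0 0 0 230")

```text
time_s: 13.9
tool_pos: [0.5686, 0.0672, 0.2059]
tool_rot: [179.2, 27.4, 179.1]
force: [-1.5, -5.3, 5.3]
grip_width: 0.023
grasp_force: 25.0
```

Request:
arm_command(series="1.8 0 1.2 0 230;1.8 0 1.5 0 230;0 0 0 0 230")

```text
time_s: 14.15
tool_pos: [0.5669, 0.0673, 0.2022]
tool_rot: [179.2, 27.5, 179.1]
force: [-0.9, -5.7, 5.1]
grip_width: 0.0233
grasp_force: 25.0
```

```bash
python3 -c "
from h import *
p,R=st()"
```

```text
14.15 q [ -4.6  -9.5  -7.7 120.2   6.1  42.4  73.3] p [0.5669 0.0673 0.2022] rot [179.2201  27.4906 179.0934] 
R [[-0.8869755969584375, 0.009538237782857619, 0.46171778438806116], [0.01403533588411164, 0.9998816107563694, 0.006306648703342556], [-0.4616029676538515, 0.012074207686008701, -0.8870044609594202]] F [-0.8591 -5.7486  5.1027] w 0.02330003876950928 25.000801384449005
```

Request:
arm_command(series="0.9 0 1.8 0 230;0 0 0 0 230")

```text
time_s: 14.32
tool_pos: [0.5675, 0.0673, 0.2013]
tool_rot: [179.2, 27.6, 179.1]
force: [-2.6, -7.0, 9.4]
grip_width: 0.0231
grasp_force: 25.0
```

Request:
arm_command(series="0.9 0 1.8 0 230;0 0 0 0 230")

```text
time_s: 14.48
tool_pos: [0.5682, 0.0673, 0.2006]
tool_rot: [179.2, 27.7, 179.1]
force: [-3.9, -7.3, 13.4]
grip_width: 0.0229
grasp_force: 25.0
```

Request:
arm_command(series="-0.5 0 -1 0 230;0 0 0 0 150;0 0 0 0 120;0 0 0 0 120;0 0 0 0 120;0 0 -12 0 120;0 0 -25 0 120;0 0 -30 0 120;0 0 -30 0 120;0 0 -30 0 120;0 0 0 0 120")

```text
time_s: 15.4
tool_pos: [0.5281, 0.0728, 0.3109]
tool_rot: [179.3, 26.5, 179.2]
force: [1.1, 0.9, 0.8]
grip_width: 0.0461
grasp_force: 0.0
```

```bash
python3 -c "
from h import *
p,R=st()
a=cams.read_camera('scene');b=cams.read_camera('top');cv2.imwrite('pics/s4.png',a);cv2.imwrite('pics/t4.png',b)
a=cv2.resize(a[180:230,295:345],(400,400),interpolation=2);b=cv2.resize(b[215:265,239:289],(400,400),interpolation=2)
cv2.imwrite('pics/crop5.png',np.hstack([a,b]))"
```

```text
15.4 q [ -4.5 -17.3  -8.3 113.4   3.6  57.9  75.1] p [0.5281 0.0728 0.3109] rot [179.3465  26.4945 179.2183] 
R [[-0.8948938612867888, 0.00855386968857525, 0.4461970510263065], [0.012209926437269618, 0.9999113071857703, 0.0053193475578033455], [-0.44611197554831233, 0.010208284645086926, -0.8949189327514459]] F [1.1274 0.8994 0.8345] w 0.04607642940953037 0.0
```

View pics/crop5.png

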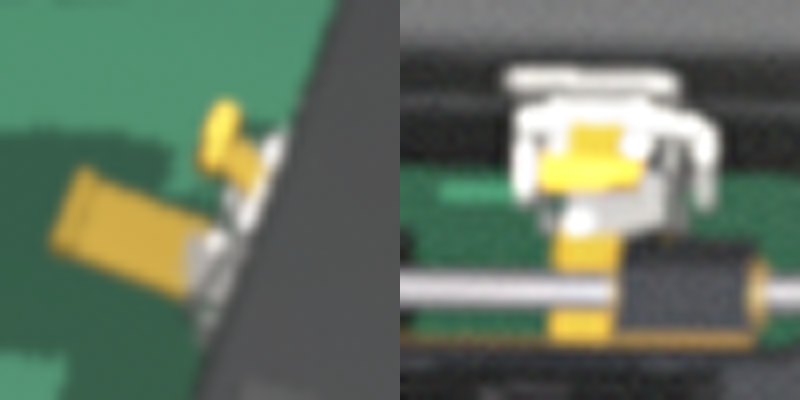

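The claw grip now sits at the keeper (crop 220,130 in the scene half), the lever stands out about horizontally, and the fingers are clear. I'll check the geometry while moving closed fingertips to just above the lever.

Request:
arm_command(series="8.6 -0.9 16 0 255;8.6 -0.9 16 0 255;8.6 -0.9 16 0 255;8.6 -0.9 16 0 255;8.6 -0.9 16 0 255;8.6 -0.9 16 0 255;8.6 -0.9 16 0 255;0 0 0 0 255;0 0 0 0 255")

```text
time_s: 16.25
tool_pos: [0.5189, 0.0652, 0.1759]
tool_rot: [179.5, 25.8, 179.2]
force: [-0.1, -0.3, -0.3]
grip_width: 0.0012
grasp_force: 0.0
```

```bash
python3 -c "
from h import *
p,R=st()
g=tri((322.5,196.3),(262.75,236.5));l=tri((303.5,206),(261.5,256));print(g,l)
W=np.array([.5817,.0675,0]);print('local tcp',1e3*(p-W),'grip',1e3*(g[0]-W),'roll',1e3*(l[0]-W))"
```

```text
16.25 q [ -4.  -13.5  -9.1 125.9   5.3  42.3  72.9] p [0.5189 0.0652 0.1759] rot [179.5256  25.8089 179.1802] 
R [[-0.9001591572046255, 0.010702420808932809, 0.43542961531054236], [0.012880203236639907, 0.9999149448835225, 0.0020502105172545016], [-0.43537063757819183, 0.007453937711755589, -0.900220443417804]] F [-0.1154 -0.3404 -0.2701] w 0.0012441833521704357 0.0
(array([0.5596, 0.0673, 0.2112]), [np.float64(1.522626357644796), np.float64(1.5226263576446852)]) (array([0.5165, 0.0688, 0.1487]), [np.float64(9.854417160109163), np.float64(9.854417160109064)])
local tcp [-62.7652  -2.3295 175.946 ] grip [-22.0684  -0.185  211.1794] roll [-65.2414   1.2716 148.6937]
```

Request:
arm_command(series="2 1 11 0 255;2 1 11 0 255;1.8 0 10.7 0 255;3.2 0 6 0 255;3.2 0 6 0 255;3.2 0 6 0 255;0 0 0 0 255")

```text
time_s: 16.83
tool_pos: [0.5297, 0.0679, 0.1266]
tool_rot: [179.5, 26.2, 179.2]
force: [-0.9, -0.1, 5.0]
grip_width: 0.0003
grasp_force: 2.1
```

```bash
python3 -c "
from h import *
p,R=st()
W=np.array([.5817,.0675,0]);print('local tcp',1e3*(p-W))"
```

```text
16.8333 q [ -3.6  -8.8 -10.  128.4   7.7  35.   70.1] p [0.5297 0.0679 0.1266] rot [179.4675  26.1545 179.1593] 
R [[-0.8975119111052943, 0.010576325930005584, 0.4408633697121416], [0.013170680325228164, 0.9999092719239246, 0.0028250841292703508], [-0.4407934920162647, 0.008342017165476164, -0.8975697789841846]] F [-0.8645 -0.1401  5.045 ] w 0.00025526872597458287 2.1418236140016234
local tcp [-52.0369   0.3715 126.6003]
```

Request:
arm_command(series="5.4 0 5 0 255;5.4 0 5 0 255;5.4 0 5 0 255;2.7 0 5.4 0 255;2.7 0 5.4 0 255;2.7 0 5.4 0 255;0 0 0 0 255")

```text
time_s: 17.42
tool_pos: [0.5219, 0.0684, 0.0884]
tool_rot: [179.5, 26.2, 179.1]
force: [-0.7, 0.5, 4.1]
grip_width: 0.0004
grasp_force: 1.4
```

```bash
python3 -c "
from h import *
p,R=st()
W=np.array([.5817,.0675,0]);print('local tcp',1e3*(p-W))"
```

```text
17.4167 q [ -3.3  -6.5 -11.  131.5  10.   29.7  67.3] p [0.5219 0.0684 0.0884] rot [179.4536  26.1924 179.1463] 
R [[-0.8972174720341161, 0.010689664892053865, 0.44145955527228753], [0.01336899675539154, 0.9999062530238495, 0.0029589000591568465], [-0.4413865401238065, 0.008556648193150107, -0.8972762707044214]] F [-0.6777  0.5288  4.1061] w 0.00038100811046006444 1.4410635007516248
local tcp [-59.792    0.8575  88.4159]
```

Request:
arm_command(series="-1.7 0 4.7 0 255;-1.7 0 4.7 0 255;-1.7 0 4.7 0 255;0 0 0 0 255")

```text
time_s: 17.75
tool_pos: [0.5313, 0.0677, 0.0759]
tool_rot: [179.5, 25.9, 179.1]
force: [0.5, 0.2, 0.1]
grip_width: 0.0006
grasp_force: 0.0
```

```bash
python3 -c "
from h import *
p,R=st()
W=np.array([.5817,.0675,0]);print('local tcp',1e3*(p-W))
a=cams.read_camera('scene');b=cams.read_camera('top');cv2.imwrite('pics/s5.png',a);cv2.imwrite('pics/t5.png',b)
a=cv2.resize(a[180:230,295:345],(400,400),interpolation=2);b=cv2.resize(b[215:265,239:289],(400,400),interpolation=2)
cv2.imwrite('pics/crop6.png',np.hstack([a,b]))"
```

```text
17.75 q [ -3.   -3.9 -11.  130.9  11.2  28.2  66.4] p [0.5313 0.0677 0.0759] rot [179.5045  25.9486 179.1357] 
R [[-0.8990843672287079, 0.011300407293314472, 0.43762952528361165], [0.013563788223250127, 0.9999059131439396, 0.0020465846718741407], [-0.4375652228571061, 0.0077759664858803295, -0.8991530515386252]] F [0.5012 0.217  0.145 ] w 0.0006435500716773529 0.01866284093921422
local tcp [-50.3657   0.2193  75.9321]
```

View pics/crop6.png

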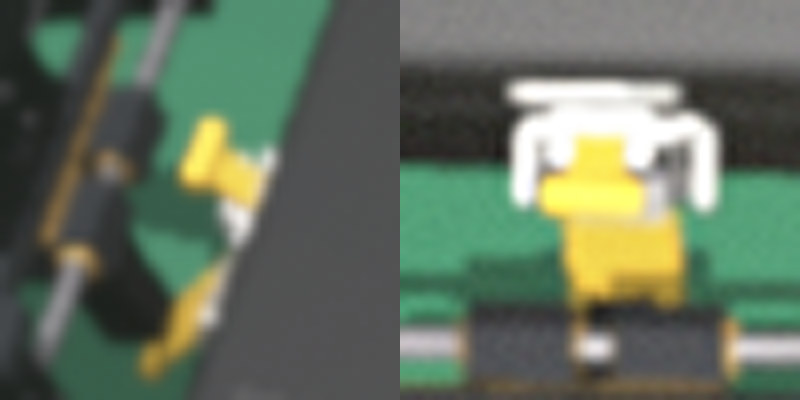

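The claw grip has moved down and slightly out with the lever about two-thirds down, so it is still hooked. I'll press on.

Request:
arm_command(series="-4.7 0 4 0 255;-4.7 0 4 0 255;0 0 0 0 255")

```text
time_s: 18.1
tool_pos: [0.5444, 0.0677, 0.0733]
tool_rot: [179.5, 26.0, 179.1]
force: [0.5, 0.0, -0.8]
grip_width: 0.0005
grasp_force: 0.0
```

Request:
arm_command(series="-3.5 0 2.4 0 255;-3.5 0 2.4 0 255;0 0 0 0 255")

```text
time_s: 18.35
tool_pos: [0.5527, 0.0677, 0.0724]
tool_rot: [179.5, 26.1, 179.1]
force: [-0.3, 0.0, -0.1]
grip_width: 0.0004
grasp_force: 0.0
```

```bash
python3 -c "
from h import *
p,R=st()
W=np.array([.5817,.0675,0]);print('local tcp',1e3*(p-W))
print(tri((320.6,198.75),(263,239.4))[0]*1e3-W*1e3)"
```

```text
18.35 q [ -2.8  -0.9 -10.7 128.6  12.2  27.4  66.2] p [0.5527 0.0677 0.0724] rot [179.4772  26.053  179.1264] 
R [[-0.898283468518252, 0.011239101799368495, 0.4392726861273776], [0.013697333916796966, 0.9999032419000594, 0.002426907769745993], [-0.4392029066734303, 0.008196915791596364, -0.8983504980469011]] F [-0.3406  0.005  -0.0504] w 0.00042824523691375733 0.0
local tcp [-28.9924   0.1513  72.3772]
[-26.8712   0.0958 197.3741]
```

Request:
arm_command(series="-2 0 1 0 255;-2 0 1 0 255;0 0 0 0 255")

```text
time_s: 18.6
tool_pos: [0.5546, 0.0675, 0.0712]
tool_rot: [179.6, 25.8, 179.2]
force: [-8.2, 0.1, 5.4]
grip_width: 0.0003
grasp_force: 3.7
```

Request:
arm_command(series="-2 0 1 0 255;-1 0 0.5 0 255;0 0 0 0 255")

```text
time_s: 18.85
tool_pos: [0.5552, 0.0674, 0.0698]
tool_rot: [179.6, 25.5, 179.2]
force: [-18.4, -0.2, 12.2]
grip_width: 0.0003
grasp_force: 9.1
```

Request:
arm_command(series="-1 0 0.5 0 255;0 0 0 0 255;5 0 -5 0 255;0 0 -25 0 255;0 0 -35 0 255;5 0 -35 0 255;8 0 -35 0 255;8 0 -35 0 255;0 0 -35 0 255;0 0 0 0 255")

```text
time_s: 19.68
tool_pos: [0.4949, 0.0778, 0.2131]
tool_rot: [179.6, 24.0, 179.3]
force: [0.8, -0.4, 1.7]
grip_width: 0.0003
grasp_force: 0.0
```

```bash
python3 -c "
from h import *
p,R=st()
a=cams.read_camera('scene');b=cams.read_camera('top');cv2.imwrite('pics/s6.png',a);cv2.imwrite('pics/t6.png',b)
a=cv2.resize(a[180:230,295:345],(400,400),interpolation=2);b=cv2.resize(b[215:265,239:289],(400,400),interpolation=2)
cv2.imwrite('pics/crop7.png',np.hstack([a,b]))"
```

```text
19.6833 q [-15.1 -17.3  -1.5 123.9   8.   50.5  68.9] p [0.4949 0.0778 0.2131] rot [179.6082  24.0292 179.2874] 
R [[-0.9132677171017806, 0.00965132675855178, 0.4072455387005506], [0.011358379427227437, 0.9999339174570122, 0.0017742423341186257], [-0.40720150308721736, 0.0062460075946723405, -0.9133169894799057]] F [ 0.7627 -0.4287  1.7069] w 0.0003098955768692402 0.0
```

View pics/crop7.png

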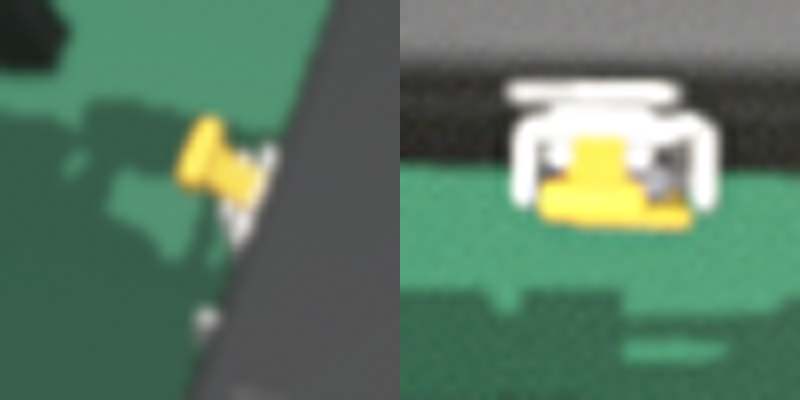

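The lever has gone under the claw grip: the top crop shows only its roll, at pixel (275,242). I'll check that against the flat position and against a lever left slightly proud.

```bash
python3 -c "
from h import *
for a in(0,.1,.2,.3,.5):
    d=np.array([-np.sin(a),-np.cos(a)]);n=np.array([-np.cos(a),np.sin(a)]);L=np.array([-14,125])
    for o in(-3,3):
        c=L+64*d+o*n;print(a,o,proj('top',[[.5817+c[0]/1e3,.0525,c[1]/1e3]])[0],end=' ')
    print()
for nm in('t4','t6'):
    im=cv2.imread(f'pics/{nm}.png');m=yellow(im);m[:225]=0;m[248:]=0;m[:,:250]=0;m[:,285:]=0
    ys,xs=np.nonzero(m);print(nm,ys.min(),ys.max(),xs.min(),xs.max(),[ (x,ys[xs==x].max()) for x in range(256,279) if (xs==x).any()])
    s=cv2.imread('pics/s'+nm[1]+'.png');m=yellow(s);k,l,st,c=cv2.connectedComponentsWithStats(m)
    print([(st[i].tolist(),c[i].round(1).tolist()) for i in range(1,k) if st[i,4]>15 and 290<c[i][0]<380 and c[i][1]<260])
"
```

```text
0 -3 [274.93354246 238.02501996] 0 3 [274.89931829 240.76387145] 
0.1 -3 [274.89644574 240.94762666] 0.1 3 [274.84559357 243.65006321] 
0.2 -3 [274.84161089 243.83057443] 0.2 3 [274.77450443 246.47330064] 
0.3 -3 [274.76944061 246.64900438] 0.3 3 [274.68656625 249.20898845] 
0.5 -3 [274.57530721 251.99441826] 0.5 3 [274.46281229 254.32143743] 
t4 231 247 257 268 [(257, np.int64(238)), (258, np.int64(247)), (259, np.int64(247)), (260, np.int64(247)), (261, np.int64(247)), (262, np.int64(247)), (263, np.int64(247)), (264, np.int64(247)), (265, np.int64(247)), (266, np.int64(247)), (267, np.int64(237)), (268, np.int64(237))]
[([349, 176, 20, 52, 343], [358.3, 201.1]), ([320, 193, 7, 10, 49], [322.8, 198.0]), ([301, 201, 19, 16, 172], [310.0, 208.7])]
t6 233 243 257 274 [(257, np.int64(241)), (258, np.int64(242)), (259, np.int64(242)), (260, np.int64(242)), (261, np.int64(242)), (262, np.int64(242)), (263, np.int64(242)), (264, np.int64(242)), (265, np.int64(242)), (266, np.int64(242)), (267, np.int64(242)), (268, np.int64(242)), (269, np.int64(242)), (270, np.int64(242)), (271, np.int64(242)), (272, np.int64(243)), (273, np.int64(243)), (274, np.int64(242))]
[([348, 176, 20, 52, 338], [356.9, 201.1]), ([317, 195, 10, 10, 60], [321.0, 200.0])]
```

The image gives a lever angle between 0 and about 0.08, so it is down and over centre. I'll press once more, lower on the handle, to make sure it is home.

Request:
arm_command(series="8 -2 21 0 255;8 -2 21 0 255;8 -2 21 0 255;8 -2 21 0 255;8 -2 21 0 255;-7 0 12 0 255;-7 0 12 0 255;-7 0 12 0 255;-7 0 12 0 255;0 0 0 0 255")

```text
time_s: 20.62
tool_pos: [0.5419, 0.0641, 0.061]
tool_rot: [179.8, 23.5, 179.1]
force: [-0.5, 0.0, 0.4]
grip_width: 0.0004
grasp_force: 0.0
```

```bash
python3 -c "
from h import *
p,R=st()
print(1e3*R.T@(np.array([.553,.0672,.065])-p))"
```

```text
20.6167 q [-13.1  -0.4  -0.1 128.7  11.1  29.2  67.4] p [0.5419 0.0641 0.061 ] rot [179.8163  23.4805 179.0997] 
R [[-0.9170826808136066, 0.014435840800985101, 0.3984356448061553], [0.014412212202899692, 0.9998914727183565, -0.0030546562055888266], [-0.3984365001994003, 0.0029409667601601585, -0.9171912047241668]] F [-0.533   0.0002  0.3758] w 0.00035579799058943034 0.0
[-11.6754   3.2913   0.7674]
```

Request:
arm_command(series="-3.5 1.5 -0.8 0 255;-3.5 1.5 -0.8 0 255;-3 0 -0.5 0 255;-2 0 0.5 0 255;0 0 0 0 255")

```text
time_s: 21.03
tool_pos: [0.5533, 0.0682, 0.0706]
tool_rot: [179.8, 23.7, 179.2]
force: [-0.7, -0.2, -0.3]
grip_width: 0.0004
grasp_force: 0.0
```

Request:
arm_command(series="-2 0 0.8 0 255;0 0 0 0 255")

```text
time_s: 21.2
tool_pos: [0.554, 0.0681, 0.0695]
tool_rot: [179.8, 23.5, 179.2]
force: [-3.6, 0.9, 2.4]
grip_width: 0.0004
grasp_force: 1.6
```

Request:
arm_command(series="-2 0 0.8 0 255;-1 0 0.4 0 255;0 0 0 0 255")

```text
time_s: 21.45
tool_pos: [0.5547, 0.068, 0.0682]
tool_rot: [179.9, 23.2, 179.2]
force: [-13.5, 1.2, 9.9]
grip_width: 0.0003
grasp_force: 6.6
```

Contact is stiff at the same place as before, so the lever is on its stop. I'll back off and check once more.

Request:
arm_command(series="6 0 -4 0 255;6 0 -20 0 255;6 0 -35 0 255;6 0 -35 0 255;6 0 -35 0 255;6 0 -35 0 255;0 0 -35 0 255;0 0 -35 0 255;0 0 0 0 255")

```text
time_s: 22.2
tool_pos: [0.4862, 0.0805, 0.242]
tool_rot: [-179.9, 21.4, 179.2]
force: [1.2, 0.8, -0.1]
grip_width: 0.0005
grasp_force: 0.0
```

```bash
python3 -c "
from h import *
p,R=st()
im=cams.read_camera('top');s=cams.read_camera('scene');cv2.imwrite('pics/t7.png',im);cv2.imwrite('pics/s7.png',s)
m=yellow(im);m[:225]=0;m[248:]=0;m[:,:250]=0;m[:,285:]=0
ys,xs=np.nonzero(m);print(ys.min(),ys.max(),[ (x,ys[xs==x].max()) for x in (260,266,272,274)])
t0=cv2.imread('pics/top0.png')
for im_ in(t0,im):
    M=yellow(im_)[165:200,215:310];y,x=np.nonzero(M);print('lid handle',x.mean()+215,y.mean()+165)
a=cv2.resize(s[140:320,240:420],(400,400),interpolation=2);b=cv2.resize(im[150:320,110:400],(400,234),interpolation=2)
cv2.imwrite('pics/crop8.png',np.hstack([a,np.vstack([b,np.zeros((166,400,3),np.uint8)])]))"
```

```text
22.2 q [-11.4 -17.3  -4.9 119.7   5.7  57.2  70.6] p [0.4862 0.0805 0.242 ] rot [-179.9177   21.3623  179.192 ] 
R [[-0.931202884324241, 0.014625519003161969, 0.36420774623846636], [0.013133667089293444, 0.9998921473013247, -0.0065727128291120105], [-0.36426459478654055, -0.0013371458538661623, -0.9312945382777478]] F [ 1.1548  0.8286 -0.1263] w 0.0005264699239542847 0.0
233 243 [(260, np.int64(242)), (266, np.int64(242)), (272, np.int64(243)), (274, np.int64(242))]
lid handle 262.9331259720062 180.6625194401244
lid handle 263.0032786885246 183.25737704918032
```

View pics/crop8.png

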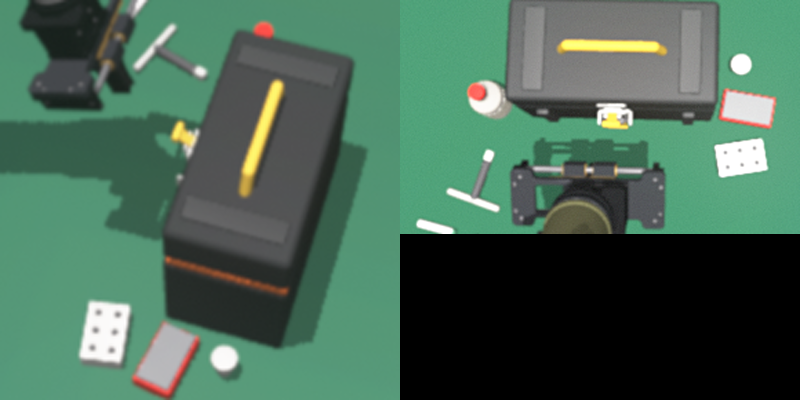

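The lid handle moved about 2.6 px (5 mm) forward, which matches the lid coming down from 0.055 to 0. The lever is flat, the bystanders are undisturbed and the arm is clear.

```bash
python3 -c "
from cell import env
print(env.sign_off())"
```

```text
the job is handed in; nothing more can be done
None
```

The case is latched and handed in at about 22 s: the claw bar is hooked behind the keeper lip, the lever is pressed flat onto its stop, the lid is drawn down, the gripper is clear, and the bench's other things look undisturbed in the final views.

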